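Level the copy stand so that it stops rocking

ROBOT

A 6-joint arm with a two-finger parallel gripper is mounted at the origin on the work surface. World frame = base frame: x ahead of the robot, y to its left, z up, the work surface at z = 0. Lengths are in m, angles in rad, forces in N, time in s.
With the tool pointing down it reaches from about 0.15 to 0.775 m from the base axis. Payload 6.1 kg.
Tool frame: the origin (TCP) lies on the centre line of the jaws, within the pads' length; the fingertips stand 19 mm ahead of it and the grasp point (between the pads) is the TCP (r.finger_overhang is the distance from the TCP to the fingertips, in m); z points along the fingers, y is the direction in which the jaws open and shut (so a half turn about z gives the same grasp; the last joint's range is limited). The gripper opens to 85 mm and grips with 20 to 120 N. Pads are 22 mm wide; open, the fingers measure 114 mm over their backs; the gripper's body (76 mm by 85 mm) begins 54 mm behind the grasp point. The pads swing forward as they close: fully open they stand 13 mm farther back than shut.
Start: joints at [-1.27, 0.126, -0.04, 1.405, 0, 1.571], TCP at [0.156, -0.501, 0.25] pointing down, gripper open.
Joint ranges: [-2.72, 2.72], [-0.95, 1.95], [-1.27, 1.35], [-1.78, 2.02], [-1.46, 1.47], [-3.14, 3.14]. Speed limits (rad/s): [2.39, 2.39, 3.01, 3.14, 3.14, 3.14].

INTERFACE

Orientations are given as a unit quaternion [w, x, y, z].
In Python, from cell import r gives the robot as it stands.
- The arm moves only by the tool send_rows, never from a script. Its argument "deltas" is one flat list of numbers, 7 for each row, row after row: the finger opening in cm, from 0 to 8.54, then the shift along the tool's x, y, z in cm, then the turn, a rotation vector about the tool's x, y, z in rad. In form: [claw, x, y, z, ax, ay, az, claw, x, y, z, ax, ay, az, ...]. A call has 1 to 8 rows; each row shifts and turns the commanded pose from where the row before left it, along the tool's axes as they then stand; what a row does not reach is not made up. A row lasts 1/8 s, in which the tool goes at most 62.5 mm and 10.7 degrees, less where a joint would pass 70% of its speed; a pose out of reach is approached as far as the arm can. A call is refused whole if a number of a shift passes 6.25 or a number of a turn 0.188, either way. A call with a gripper value outside its range is refused whole. The fingers move at their own pace and stop on an object; "force" is the grip in N (left out, the last holds). Time passes only in rows, so rows that do not move let the fingers close. It gives the time, the measured TCP pose, the force and the opening at its end, in the units of the state.
- r.get_obs(): the state, without advancing time (a new reading comes with each control period).
- r.get_image(name): name is "scene" or "top"; returns a dict with "pixels" (400x640x3 uint8, red, green, blue), "z_map" (400x640 float32, m along the optical axis (not along the pixel's ray), 0 where there is no reading), "fov_y" (degrees; the focal length in pixels is half the picture's height over the tangent of half this angle, whatever the lens; pixels are square), "cx", "cy" (the principal point, pixels), "rvec" (rotation vector, rad) and "tvec" (3), from world to camera coordinates, as OpenCV has them. Camera axes: x right, y down, z forward; pixel columns grow to the right and rows downward; lengths in m; the calibration is good to about 2 mm. A picture is of the moment at which its call begins.
- r.hand_in(): hands the job in, once; it reports no verdict.
The state is a dict: "time_s": time; "joint_pos": joint angles; "qd": joint speeds; "joint_efforts": joint torques, N m; "ee_pos": TCP position; "tool_rot": TCP orientation; "wrist_force": force on the tool from outside, world axes, zero at the start; "moment": the same for the moment, N m; "finger_gap": finger opening in m.
Only numpy, scipy, OpenCV 4.12 (cv2) and the standard library are available. Lean on these libraries where they do the work, as an engineer would, in place of code of your own. Each camera call takes 0.05 s, during which the arm holds its last target.

TASK

The copy stand rocks because its two front levelling screws hang clear of the card under them. Turn both winged knobs clockwise, as far as it takes, until each screw foot bears snugly on its card and all five feet carry load; do not force a screw, jack the board off its fixed rubber feet or shove the stand about. Then let go, leaving the tape, the small box and the bottle alone.

Things in the scene. Friction and masses are not known exactly. Their poses are not given: they have to be found in the camera images.
- stand: Copy stand, about 3 kg, loose: grey board 260 x 300 x 18 mm, its top 40 mm above the table, a metal column socket (empty, 116 mm high) at its rear middle. Origin on the table under the board's middle; x to the rear (socket), y left, z up. Fixed rubber feet at (-105, 0) front and (105, +-110) rear, levelling screws at (-85, +-120) mm. All five feet are springy, about 7 N per mm.
- knob_l: Black winged knob, left screw: a bar 46 mm long (its x) x 14 mm wide (its y), from 6 to 36 mm above the origin, over a 24 mm hub. Origin on the vertical screw axis, on a fixed 32 mm wide collar, 52 mm above the table. Clockwise from above drives the foot down 18 mm per turn (2.9 mm per rad); the knob keeps its height. Turned by about 0.07 N m, stays where left.
- knob_r: Winged knob of the right screw, the same as knob_l. While a gripper holds a knob, its foot, once touching, pushes knob and hand up by some 2 to 5 N per further mm of foot travel; let go, part of that load passes to the other feet. Snug is 1 to 2 mm past first touch, about a twelfth of a turn; beyond about 2.3 mm on both screws the front foot lifts.
- foot_screw_l: Rubber foot of the left screw under the board, a disc 26 mm wide, 10 mm thick; origin at the centre of its underside. At the start it hangs 0.5 to 8 mm clear of a black foam-card offcut (75 mm square, fixed to the table) of unknown thickness, 0.5 to 6.5 mm.
- foot_screw_r: Rubber foot of the right screw, the same as foot_screw_l, over its own card of another, quite different thickness. A hand that presses the board down or lifts it while holding a knob shifts the moment of touch.
- foot_front: Fixed rubber foot at the front middle, 28 mm wide; origin at the centre of its underside. At the start it carries about 15 N, and gives up load as the screws take it.
- foot_rear_l: Fixed rubber foot, rear left, as foot_front.
- foot_rear_r: Fixed rubber foot, rear right, as foot_front.
- tape: Bystander: roll of white tape lying flat, 90 mm wide, 22 mm high; origin at the centre of its underside.
- tab_box: Bystander: small cardboard box 70 x 50 x 30 mm; origin at the centre of its underside.
- glue: Bystander: white bottle 44 mm wide, 110 mm tall; origin at the centre of its underside.

How it is judged:
By the outcome, as a careful person would: the job done as asked, in the order asked, and still so for the second after the job is handed in, with the robot touching nothing.
It also fails if it takes over 70 s, if anything falls off the work surface, if the arm or the gripper's body presses on something with over 40 N, if the wrist force passes 120 N, or if a joint passes its speed limit or range.

## Working session

There is one attempt and no reset: what is moved stays moved. The work goes in short steps, Python scripts to look and compute and a tool call to move; the robot and the scene stay as the last step left them, time stands still between calls to the robot, and variables do not carry over. Pictures are saved under pics/ and viewed, and the job is handed in when it is done.

Besides the shell and the picture viewer there is one more tool, called after "Request:" as a command line: name --argument value ..., lists and objects as JSON in quotes. send_rows: Moves the arm, as the interface text tells. Its arguments: {"type":"object","properties":{"deltas":{"type":"array"},"force":{"type":"number"}},"required":["deltas"]}

```bash
ls; mkdir -p pics; python3 - <<'E'
from cell import r
import cv2,numpy as np
o=r.get_obs(); print({k:np.round(v,3).tolist() for k,v in o.items()})
for n in ("scene","top"):
    d=r.get_image(n); cv2.imwrite(f"pics/{n}0.png",d["pixels"][:,:,::-1]); print(n,d["fov_y"],d["cx"],d["cy"],d["rvec"],d["tvec"])
    np.savez(f"{n}0.npz",**d)
E
```

```text
pics
{'time_s': 0.0, 'joint_pos': [-1.27, 0.126, -0.041, 1.405, -0.0, 1.571], 'qd': [-0.0, -0.001, 0.0, 0.002, 0.0, 0.0], 'joint_efforts': [0.0, -43.591, 35.292, 0.017, 0.0, -0.0], 'ee_pos': [0.155, -0.501, 0.25], 'tool_rot': [-0.001, 0.989, 0.15, -0.0], 'wrist_force': [-0.38, -0.097, 0.065], 'moment': [0.009, -0.031, -0.002], 'finger_gap': 0.085}
scene 47.394569567949425 316.6050328438947 207.8350728686331 [ 0.87693649  2.63221885 -0.93845579] [ 0.50684698 -0.23501781  1.64460597]
top 52.918188403227546 320.62622919122197 209.80101362963825 [ 2.167031   -2.13060523  0.17190453] [-0.03075195  0.59363119  1.06310636]
```

View pics/scene0.png

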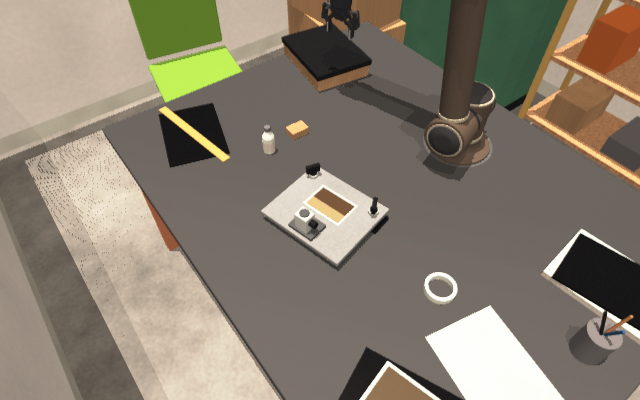

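View pics/top0.png

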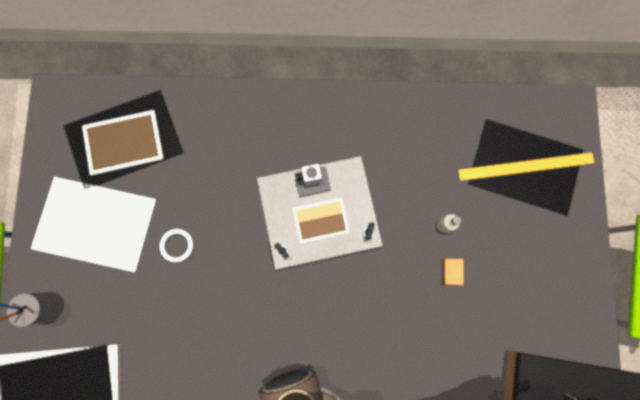

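The scene view shows the board with its knobs near (313,170) and (374,207). In the top view the left knob is near (282,250), the right near (369,231), and the socket near (312,178).

```bash
cat > h.py <<'E'
import cv2,numpy as np
def cam(d):
    f=200/np.tan(np.radians(float(d["fov_y"]))/2); R=cv2.Rodrigues(d["rvec"])[0]; t=np.array(d["tvec"]).ravel()
    return f,float(d["cx"]),float(d["cy"]),R,t
def plane(d,uv,z):
    f,cx,cy,R,t=cam(d); uv=np.atleast_2d(uv).astype(float)
    k=np.c_[(uv[:,0]-cx)/f,(uv[:,1]-cy)/f,np.ones(len(uv))]@R; C=-R.T@t
    return C+k*((z-C[2])/k[:,2])[:,None]
def cloud(d):
    f,cx,cy,R,t=cam(d); v,u=np.mgrid[:400,:640]; z=d["z_map"]
    p=np.stack([(u-cx)/f*z,(v-cy)/f*z,z],-1); return (p-t)@R
def load(n): return dict(np.load(n))
E
python3 - <<'E'
from h import *
d=load("top0.npz"); P=cloud(d); z=P[...,2]
im=d["pixels"]
roi=np.zeros((400,640),bool); roi[145:280,245:395]=1
m=(roi&(im.min(2)>125)).astype(np.uint8)
m=cv2.morphologyEx(m,cv2.MORPH_CLOSE,np.ones((3,3)))
c=max(cv2.findContours(m,0,2)[0],key=cv2.contourArea)
rr=cv2.minAreaRect(c); print(rr); b=plane(d,cv2.boxPoints(rr),.04); print(b.round(4)); print(b[:,:2].mean(0),[np.linalg.norm(b[i]-b[i-1]) for i in range(4)])
bx=[b[(i+1)%4]-b[i] for i in range(4)]; print([np.degrees(np.arctan2(e[1],e[0])) for e in bx])
print("board z", np.median(z[m>0]))
for nm,(u0,v0) in dict(l=(282,250),r=(369,231)).items():
    k=np.zeros_like(m);k[v0-16:v0+17,u0-16:u0+17]=1
    dk=(k>0)&(im.max(2)<75); 
    n,lab,st,cen=cv2.connectedComponentsWithStats(dk.astype(np.uint8));j=1+np.argmax(st[1:,4])
    ys,xs=np.where(lab==j); q=plane(d,np.c_[xs,ys],.088)[:,:2]; zz=z[ys,xs]
    r=cv2.minAreaRect(q.astype(np.float32)*1000);print(nm,len(q),q.mean(0).round(4),r,np.percentile(zz,[5,50,95]).round(3))
    hi=(k>0)&(z>.075); pp=P[hi]; 
    if len(pp)>5:
        r=cv2.minAreaRect(pp[:,:2].astype(np.float32)*1000); ev=np.linalg.eigh(np.cov(pp[:,:2].T)); print(" z>",len(pp),pp.mean(0).round(4),r,np.degrees(np.arctan2(*ev[1][::-1,1])), np.percentile(pp[:,2],[50,95]))
for n in("top","scene"):
    d=load(n+"0.npz"); x={"top":(245,145,395,280),"scene":(250,150,400,270)}[n]
    a=d["pixels"][x[1]:x[3],x[0]:x[2],::-1]; cv2.imwrite(f"pics/{n}0z.png",cv2.resize(a,None,fx=5,fy=5,interpolation=2)[:600,:800])
E
```

```text
((318.4156188964844, 211.00167846679688), (95.65470123291016, 110.84954833984375), 77.57405853271484)
[[ 0.6864  0.1671  0.04  ]
 [ 0.7613 -0.1359  0.04  ]
 [ 0.4983 -0.1925  0.04  ]
 [ 0.429   0.1011  0.04  ]]
[ 0.59371659 -0.015049  ] [np.float64(0.2657196013218127), np.float64(0.3121880560300938), np.float64(0.2690259856450328), np.float64(0.30166138333537534)]
[np.float64(-76.11853531966189), np.float64(-167.86516148947933), np.float64(103.27523543597906), np.float64(14.386839797836503)]
board z 0.0412003274153947
l 3 [0.4901 0.0911] ((489.7977600097656, 91.16726684570312), (5.855301380157471, 1.1575201749801636), 28.242727279663086) [0.089 0.089 0.091]
 z> 100 [0.4799 0.0798 0.109 ] ((457.47686767578125, 48.33424758911133), (128.1627960205078, 20.730985641479492), 55.34364318847656) 53.0802966490396 [0.08812034 0.09201336]
r 30 [ 0.5306 -0.1453] ((532.222900390625, -145.0038604736328), (9.28402328491211, 35.62654495239258), 81.79202270507812) [0.071 0.087 0.09 ]
 z> 102 [ 0.5329 -0.1465  0.1182] ((483.93536376953125, -93.80064392089844), (31.729896545410156, 196.79098510742188), 42.22111511230469) 131.67927560505044 [0.08765518 0.092     ]
```

View pics/top0z.png

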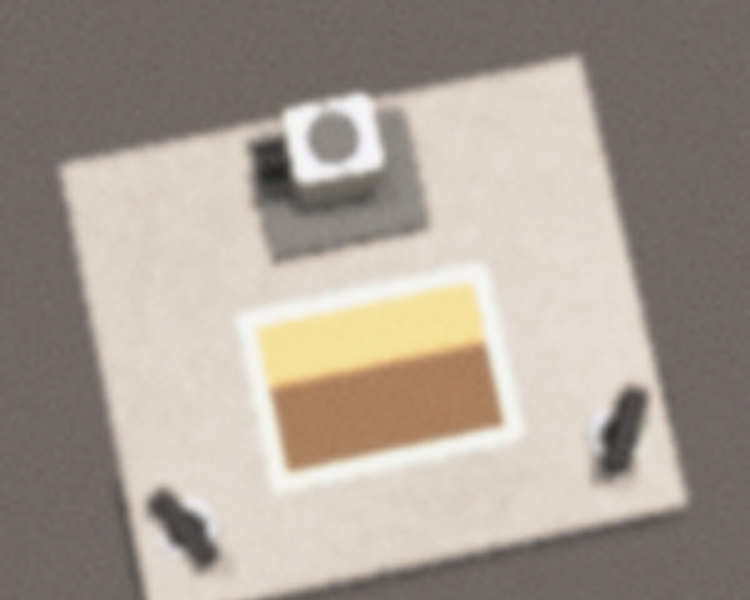

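View pics/scene0z.png

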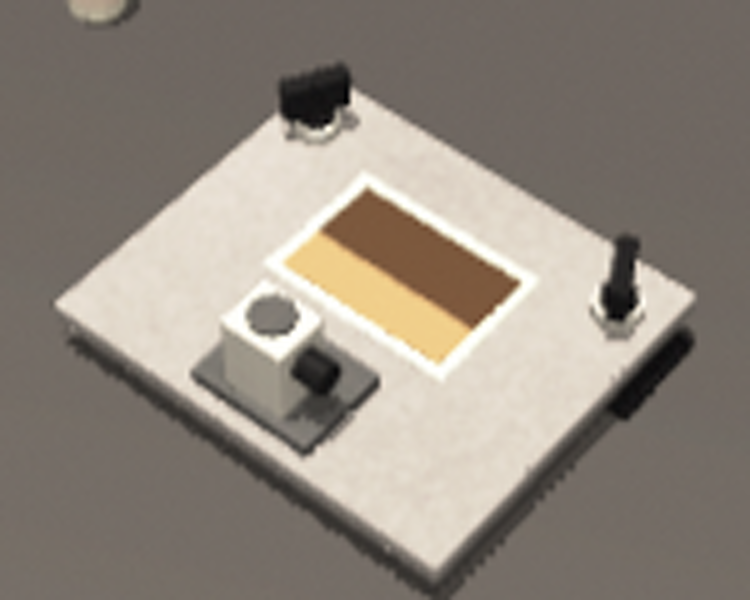

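```bash
cat > m.py <<'E'
from h import *
def measure(d):
    P=cloud(d); z=P[...,2]; im=d["pixels"].astype(int)
    roi=np.zeros((400,640),bool); roi[150:275,250:390]=1
    m=(roi&(im.min(2)>135)).astype(np.uint8)
    c=max(cv2.findContours(m,0,1)[0],key=cv2.contourArea).reshape(-1,2)
    q=(plane(d,cv2.convexHull(c).reshape(-1,2),.04)[:,:2]*1000).astype(np.float32)
    rr=cv2.minAreaRect(q); b=cv2.boxPoints(rr)
    print("board",rr)
    yaw=-np.pi/2-0
    e=[b[(i+1)%4]-b[i] for i in range(2)]; s=min(e,key=np.linalg.norm); s=s*np.sign(s[0]); yaw=np.arctan2(s[1],s[0]); print("yaw",np.degrees(yaw))
    X=np.array([np.cos(yaw),np.sin(yaw)]);Y=np.array([-X[1],X[0]]);c0=np.array(rr[0])
    for nm,sg,(u0,v0) in(("l",1,(282,250)),("r",-1,(369,231))):
        print(nm,"pred axis",(c0-85*X+sg*120*Y).round(1))
        k=np.zeros((400,640),bool);k[v0-14:v0+15,u0-14:u0+15]=1
        w=np.clip((130-im.max(2))/80,0,1)*(k&(im.max(2)<110))
        n,lab,st,cen=cv2.connectedComponentsWithStats((w>0).astype(np.uint8)); 
        j=1+np.argmax([((lab==i)*w).sum()-np.hypot(*(cen[i]-(u0,v0)))for i in range(1,n)])
        ys,xs=np.where(lab==j);ww=w[ys,xs];q=plane(d,np.c_[xs,ys],.088)[:,:2]*1000
        mu=np.average(q,axis=0,weights=ww);C=np.cov(q.T,aweights=ww);ev=np.linalg.eigh(C)
        print("  dark",len(q),mu.round(1),"len,wid",np.sqrt(12*ev[0][::-1]).round(1),"ang",np.degrees(np.arctan2(ev[1][1,1],ev[1][0,1])).round(1))
        h=k&(z>.07)&(z<.1);pp=P[h][:,:2]*1000;ev=np.linalg.eigh(np.cov(pp.T))
        print("  depth",len(pp),pp.mean(0).round(1),np.sqrt(12*ev[0][::-1]).round(1),np.degrees(np.arctan2(ev[1][1,1],ev[1][0,1])).round(1),np.median(P[h][:,2]))
E
python3 -c "
from m import *
measure(load('top0.npz'))
d=load('scene0.npz');P=cloud(d)
for nm,(u,v) in dict(l=(374,207),r=(313,170)).items():
    k=np.zeros((400,640),bool);k[v-14:v+12,u-14:u+15]=1
    h=k&(P[...,2]>.07)&(P[...,2]<.1);p=P[h]*1000;e=np.linalg.eigh(np.cov(p[:,:2].T));print(nm,len(p),p.mean(0).round(1),np.sqrt(12*e[0]),np.degrees(np.arctan2(e[1][1,1],e[1][0,1])))
"
```

```text
board ((594.033447265625, -15.128265380859375), (266.4306640625, 301.2454528808594), 13.266002655029297)
yaw 13.265997
l pred axis [483.8  82.2]
  dark 80 [478.9  80.3] len,wid [39.4 12.3] ang -137.5
  depth 100 [480.6  81.4] [46.9 14.1] -138.0 0.08789894369568199
r pred axis [ 538.8 -151.4]
  dark 86 [ 532.6 -147.9] len,wid [40.9 13. ] ang 162.6
  depth 104 [ 535.6 -150.2] [46.5 14.9] 164.3 0.08746581210279214
l 70 [484.6  84.9  86.3] [14.25677277 52.63277644] -139.50914603206076
r 94 [ 538.5 -149.3   83.6] [14.33405458 46.67653677] 166.9308886820883
```

Request:
send_rows --deltas '[5,5,-2.4,0,0,0,0,5,5,-2.4,0,0,0,0,5,5,-2.4,0,0,0,0,5,5,-2.4,0,0,0,0,5,5,-2.4,0,0,0,0,5,5,-2.4,0,0,0,0,5,5,-2.4,0,0,0,0,5,5,-2.4,0,0,0,0]' --force 20

```text
time_s: 1.1
ee_pos: [0.4817, -0.198, 0.25]
tool_rot: [-0.0, 0.989, 0.15, -0.0]
wrist_force: [1.3, -0.9, -0.0]
finger_gap: 0.0502
```

```bash
cat > st.py <<'E'
from cell import r
import numpy as np, sys
from scipy.spatial.transform import Rotation as Ro
def st(tx=None,ty=None,tz=None,psi=None):
    o=r.get_obs(); q=o["tool_rot"]; M=Ro.from_quat([q[1],q[2],q[3],q[0]]).as_matrix()
    p=np.degrees(np.arctan2(M[1,0],M[0,0]))
    print("t",round(o["time_s"],2),"pos mm",(np.array(o["ee_pos"])*1e3).round(1),"psi",p.round(2),"tilt",M[:,2].round(3),"j",np.round(o["joint_pos"],3),"gap",round(o["finger_gap"]*1e3,1))
    F=np.array(o["wrist_force"]);T=np.array(o["moment"]);print("F",F.round(2),"Ftool",(M.T@F).round(2),"M",T.round(3))
    if tx is not None:
        print("delta tool mm",(M.T@(np.array([tx,ty,tz])-np.array(o["ee_pos"])*1e3)).round(1))
    if psi is not None: print("dturn about tool z (rad)",np.radians(-((psi-p+180)%360-180)).round(3))
a=[float(x) for x in sys.argv[1:]]
st(*a)
E
python3 st.py 537.5 -150.5 83 -15.5
```

```text
t 1.1 pos mm [ 481.7 -198.   250. ] psi 17.24 tilt [-0.  0. -1.] j [-0.39   0.118 -0.049  1.404 -0.     2.451] gap 50.2
F [ 1.25 -0.95 -0.02] Ftool [0.92 1.28 0.01] M [-0.039 -0.006  0.001]
delta tool mm [ 67.4 -28.8 167. ]
dturn about tool z (rad) 0.571
```

Request:
send_rows --deltas '[5,3.4,-1.4,2,0,0,0,5,3.3,-1.5,2,0,0,0,5,0,0,1,0,0,-0.184,5,0,0,1,0,0,-0.184,5,0,0,1,0,0,-0.184,5,0,0,1,0,0,-0.184,5,0,0,0,0,0,-0.184,5,0,0,0,0,0,-0.184]'

```text
time_s: 2.1
ee_pos: [0.5357, -0.1518, 0.1696]
tool_rot: [-0.001, 0.761, 0.648, -0.0]
wrist_force: [0.3, 0.2, 0.5]
finger_gap: 0.05
```

Request:
send_rows --deltas '[5,0,0,0,0,0,-0.184,5,0,0,0,0,0,-0.184,5,0,0,0,0,0,-0.184,5,0,0,0,0,0,-0.184,5,0,0,0,0,0,-0.184,5,0,0,0,0,0,-0.184,5,0,0,0,0,0,-0.184,5,0,0,0,0,0,-0.184]'

```text
time_s: 3.1
ee_pos: [0.5358, -0.1519, 0.1698]
tool_rot: [-0.0, 0.129, 0.992, 0.0]
wrist_force: [-0.5, -0.6, -0.1]
finger_gap: 0.0499
```

```bash
python3 st.py 537.5 -150.5 83 164.5
```

```text
t 3.1 pos mm [ 535.8 -151.9  169.8] psi 165.18 tilt [-0.001  0.    -1.   ] j [-0.276  0.198 -0.13   1.244  0.    -0.017] gap 49.9
F [-0.53 -0.56 -0.14] Ftool [ 0.37 -0.67  0.14] M [ 0.017 -0.005 -0.006]
delta tool mm [-1.4  1.8 86.8]
dturn about tool z (rad) 0.012
```

Request:
send_rows --deltas '[4.5,-0.1,0.15,3,0,0,0,4,0,0,2.7,0,0,0.01,4,0,0,2,0,0,0,4,0,0,1,0,0,0,4,0,0,0,0,0,0]'

```text
time_s: 3.72
ee_pos: [0.537, -0.1507, 0.0827]
tool_rot: [-0.001, 0.137, 0.991, 0.0]
wrist_force: [0.9, -0.0, -0.1]
finger_gap: 0.0401
```

```bash
python3 st.py 537.5 -150.5 83 164.5; python3 - <<'E'
from cell import r
import cv2,numpy as np
for n,x in (("scene",(250,120,410,240)),("top",(290,150,450,270))):
    d=r.get_image(n); np.savez(n+"1.npz",**d)
    cv2.imwrite(f"pics/{n}1.png",cv2.resize(d["pixels"][x[1]:x[3],x[0]:x[2],::-1],None,fx=5,fy=5,interpolation=2))
E
```

```text
t 3.73 pos mm [ 537.  -150.7   82.7] psi 164.25 tilt [-0.001  0.    -1.   ] j [-2.740e-01  2.400e-01 -2.740e-01  1.059e+00  0.000e+00  1.000e-03] gap 40.1
F [ 0.87 -0.01 -0.08] Ftool [-0.84  0.23  0.08] M [-0.041  0.048 -0.036]
delta tool mm [-0.4  0.3 -0.3]
dturn about tool z (rad) -0.004
```

View pics/scene1.png

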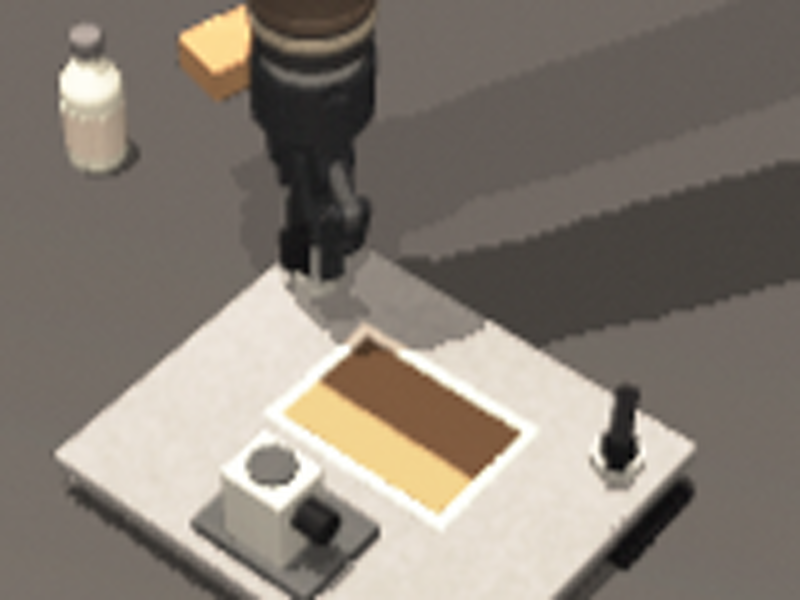

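View pics/top1.png

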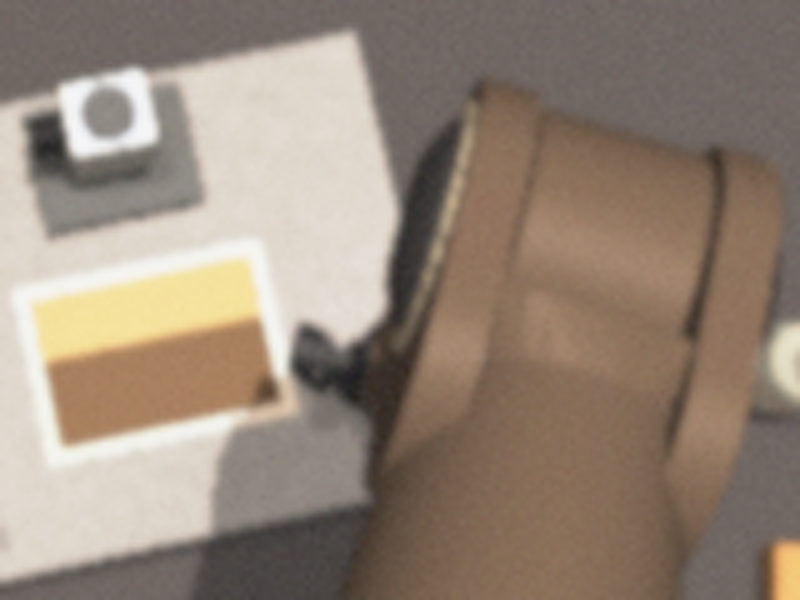

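The scene view shows the jaws straddling the right knob at crop (315,250), with the collar visible below the tips and nothing in contact. I'll close in stages and watch the lateral force.

Request:
send_rows --deltas '[2.2,0,0,0,0,0,0,2.2,0,0,0,0,0,0,2.0,0,0,0,0,0,0,1.8,0,0,0,0,0,0,1.7,0,0,0,0,0,0]'

```text
time_s: 4.45
ee_pos: [0.5374, -0.151, 0.0834]
tool_rot: [0.0, 0.137, 0.991, -0.0]
wrist_force: [-1.2, -0.6, 0.7]
finger_gap: 0.0174
```

```bash
python3 st.py
```

```text
t 4.45 pos mm [ 537.4 -151.    83.4] psi 164.25 tilt [-0. -0. -1.] j [-2.740e-01  2.390e-01 -2.730e-01  1.058e+00 -0.000e+00  1.000e-03] gap 17.4
F [-1.18 -0.59  0.71] Ftool [ 0.97 -0.89 -0.71] M [-0.125  0.104  0.049]
```

Request:
send_rows --deltas '[1.6,0,0,0,0,0,0,1.55,0,0,0,0,0,0,1.5,0,0,0,0,0,0]'

```text
time_s: 4.82
ee_pos: [0.5372, -0.1517, 0.0834]
tool_rot: [-0.0, 0.137, 0.991, -0.001]
wrist_force: [-2.8, -5.8, 1.9]
finger_gap: 0.015
```

```bash
python3 st.py
```

```text
t 4.83 pos mm [ 537.2 -151.7   83.4] psi 164.22 tilt [-0.    -0.002 -1.   ] j [-2.740e-01  2.390e-01 -2.730e-01  1.059e+00 -2.000e-03  1.000e-03] gap 15.0
F [-2.79 -5.81  1.86] Ftool [ 1.1  -6.35 -1.85] M [-1.147  0.419  0.047]
```

Request:
send_rows --deltas '[1.5,0,-0.07,0,0,0,0,1.4,0,0,0,0,0,0,1.3,0,0,0,0,0,0,1.2,0,0,0,0,0,0]'

```text
time_s: 5.32
ee_pos: [0.5371, -0.1521, 0.0834]
tool_rot: [-0.0, 0.137, 0.991, -0.001]
wrist_force: [-2.2, -5.5, 2.5]
finger_gap: 0.0136
```

```bash
python3 st.py
```

```text
t 5.33 pos mm [ 537.1 -152.1   83.4] psi 164.24 tilt [-0.    -0.001 -1.   ] j [-2.750e-01  2.390e-01 -2.730e-01  1.059e+00 -1.000e-03 -0.000e+00] gap 13.6
F [-2.19 -5.51  2.52] Ftool [ 0.61 -5.9  -2.51] M [-1.115  0.468  0.03 ]
```

Request:
send_rows --deltas '[1.2,0,-0.07,-0.02,0,0,0,1.2,0,0,0,0,0,0]'

```text
time_s: 5.58
ee_pos: [0.5371, -0.1522, 0.0835]
tool_rot: [-0.0, 0.137, 0.991, 0.0]
wrist_force: [-1.6, -3.7, 1.4]
finger_gap: 0.0136
```

```bash
python3 st.py
```

```text
t 5.58 pos mm [ 537.1 -152.2   83.5] psi 164.25 tilt [-0.  0. -1.] j [-2.760e-01  2.390e-01 -2.730e-01  1.059e+00  0.000e+00 -1.000e-03] gap 13.6
F [-1.56 -3.65  1.35] Ftool [ 0.51 -3.94 -1.35] M [-0.748  0.266  0.11 ]
```

Request:
send_rows --deltas '[1.2,0,-0.12,-0.03,0,0,0,1.2,0,0,0,0,0,0]'

```text
time_s: 5.82
ee_pos: [0.537, -0.1524, 0.0836]
tool_rot: [0.0, 0.137, 0.991, 0.001]
wrist_force: [2.3, 2.6, 0.0]
finger_gap: 0.0138
```

```bash
python3 st.py
```

```text
t 5.83 pos mm [ 537.  -152.4   83.6] psi 164.29 tilt [ 0.     0.002 -1.   ] j [-0.278  0.239 -0.273  1.059  0.002 -0.003] gap 13.8
F [2.26 2.6  0.01] Ftool [-1.47  3.11 -0.  ] M [ 0.464 -0.287  0.024]
```

Request:
send_rows --deltas '[1.2,0,0.04,0,0,0,0.08,1.2,0,0,0,0,0,0.08,1.2,0,0,0,0,0,0.08,1.2,0,0,0,0,0,0]'

```text
time_s: 6.32
ee_pos: [0.5369, -0.1527, 0.0837]
tool_rot: [-0.0, 0.254, 0.967, 0.0]
wrist_force: [0.5, -0.8, -0.9]
finger_gap: 0.0137
```

```bash
python3 st.py
```

```text
t 6.33 pos mm [ 536.9 -152.7   83.7] psi 150.55 tilt [-0.  0. -1.] j [-0.277  0.239 -0.273  1.059  0.     0.237] gap 13.7
F [ 0.55 -0.79 -0.91] Ftool [-0.87 -0.42  0.91] M [ 0.012 -0.165 -0.088]
```

Request:
send_rows --deltas '[1.2,0,0,0,0,0,0.08,1.2,0,0,0,0,0,0.08,1.2,0,0,0,0,0,0.08,1.2,0,0,0,0,0,0]'

```text
time_s: 6.82
ee_pos: [0.5367, -0.1529, 0.0837]
tool_rot: [-0.0, 0.368, 0.93, -0.0]
wrist_force: [-0.1, -0.8, -1.3]
finger_gap: 0.0137
```

```bash
python3 st.py
```

```text
t 6.83 pos mm [ 536.7 -152.9   83.7] psi 136.86 tilt [-0. -0. -1.] j [-0.277  0.239 -0.273  1.06  -0.     0.475] gap 13.7
F [-0.08 -0.76 -1.3 ] Ftool [-0.46 -0.61  1.3 ] M [-0.157  0.073 -0.013]
```

Request:
send_rows --deltas '[1.2,0,0,0,0,0,0.08,1.2,0,0,0,0,0,0.08,1.2,0,0,0,0,0,0.08,1.2,0,0,0,0,0,0]'

```text
time_s: 7.32
ee_pos: [0.5364, -0.1532, 0.0837]
tool_rot: [-0.0, 0.476, 0.879, -0.0]
wrist_force: [-1.0, -2.2, -0.1]
finger_gap: 0.0135
```

```bash
python3 st.py
```

```text
t 7.33 pos mm [ 536.4 -153.2   83.7] psi 123.13 tilt [-0.001 -0.001 -1.   ] j [-2.78e-01  2.39e-01 -2.73e-01  1.06e+00 -1.00e-03  7.15e-01] gap 13.5
F [-1.   -2.18 -0.11] Ftool [-1.28 -2.03  0.11] M [-0.452  0.353 -0.058]
```

Request:
send_rows --deltas '[1.2,0,-0.05,0,0,0,0.08,1.2,0,0,0,0,0,0.08,1.2,0,0,0,0,0,0,1.2,0,0,0,0,0,0]'

```text
time_s: 7.82
ee_pos: [0.5362, -0.1533, 0.0838]
tool_rot: [-0.0, 0.545, 0.838, -0.0]
wrist_force: [-2.1, -2.6, 0.1]
finger_gap: 0.0137
```

```bash
python3 st.py
```

```text
t 7.83 pos mm [ 536.2 -153.3   83.8] psi 113.96 tilt [-0. -0. -1.] j [-0.278  0.238 -0.273  1.06  -0.     0.874] gap 13.7
F [-2.12 -2.65  0.13] Ftool [-1.56 -3.01 -0.13] M [-0.374  0.326  0.009]
```

Request:
send_rows --deltas '[1.2,0,0,0,0,0,0.08,1.2,0,0,0,0,0,0.08,1.2,0,0,0,0,0,0,1.2,0,0,0,0,0,0]'

```text
time_s: 8.32
ee_pos: [0.536, -0.1533, 0.0837]
tool_rot: [-0.0, 0.61, 0.792, -0.0]
wrist_force: [-3.7, -3.3, 0.4]
finger_gap: 0.0138
```

```bash
python3 st.py
```

```text
t 8.32 pos mm [ 536.  -153.3   83.7] psi 104.77 tilt [-0.001 -0.    -1.   ] j [-2.780e-01  2.380e-01 -2.740e-01  1.060e+00 -1.000e-03  1.035e+00] gap 13.8
F [-3.74 -3.31  0.43] Ftool [-2.25 -4.46 -0.42] M [-0.629  0.794 -0.044]
```

Request:
send_rows --deltas '[1.2,-0.05,-0.1,0,0,0,0,1.2,0,0,0,0,0,0]'

```text
time_s: 8.57
ee_pos: [0.5359, -0.1535, 0.0838]
tool_rot: [-0.0, 0.611, 0.792, 0.001]
wrist_force: [-1.1, 0.0, -1.3]
finger_gap: 0.0136
```

```bash
python3 st.py
```

```text
t 8.57 pos mm [ 535.9 -153.5   83.8] psi 104.72 tilt [ 0.001  0.001 -1.   ] j [-2.800e-01  2.370e-01 -2.750e-01  1.059e+00  1.000e-03  1.034e+00] gap 13.6
F [-1.05  0.03 -1.33] Ftool [ 0.29 -1.01  1.33] M [0.057 0.163 0.028]
```

Request:
send_rows --deltas '[1.2,0,0,0,0,0,0.08,1.2,0,0,0,0,0,0.08,1.2,0,0,0,0,0,0,1.2,0,0,0,0,0,0]'

```text
time_s: 9.07
ee_pos: [0.5357, -0.1535, 0.0837]
tool_rot: [-0.0, 0.672, 0.741, 0.0]
wrist_force: [-0.9, 1.8, -1.8]
finger_gap: 0.0136
```

```bash
python3 st.py
```

```text
t 9.07 pos mm [ 535.7 -153.5   83.7] psi 95.6 tilt [ 0.     0.001 -1.   ] j [-2.800e-01  2.370e-01 -2.750e-01  1.059e+00  1.000e-03  1.194e+00] gap 13.6
F [-0.91  1.84 -1.77] Ftool [ 1.92 -0.72  1.78] M [ 0.215  0.199 -0.016]
```

Request:
send_rows --deltas '[1.2,0,0,0.03,0,0,0.08,1.2,0,0,0,0,0,0.08,1.2,0,0,0,0,0,0,1.2,0,0,0,0,0,0]'

```text
time_s: 9.57
ee_pos: [0.5355, -0.1536, 0.0835]
tool_rot: [-0.0, 0.729, 0.685, 0.0]
wrist_force: [-1.9, 2.1, 1.0]
finger_gap: 0.0135
```

```bash
python3 st.py
```

```text
t 9.57 pos mm [ 535.5 -153.6   83.5] psi 86.44 tilt [-0.     0.001 -1.   ] j [-2.800e-01  2.370e-01 -2.750e-01  1.059e+00  1.000e-03  1.353e+00] gap 13.5
F [-1.87  2.12  1.01] Ftool [ 2.   -2.   -1.01] M [ 0.449  0.51  -0.062]
```

Request:
send_rows --deltas '[1.2,0,0,0,0,0,0.08,1.2,0,0,0,0,0,0.08,1.2,0,0,0,0,0,0,1.2,0,0,0,0,0,0]'

```text
time_s: 10.07
ee_pos: [0.5352, -0.1536, 0.0834]
tool_rot: [-0.0, 0.781, 0.624, -0.0]
wrist_force: [-5.1, 2.9, 0.8]
finger_gap: 0.0134
```

```bash
python3 st.py
```

```text
t 10.07 pos mm [ 535.2 -153.6   83.4] psi 77.27 tilt [-0.001  0.001 -1.   ] j [-0.28   0.237 -0.276  1.059  0.     1.513] gap 13.4
F [-5.08  2.89  0.81] Ftool [ 1.7  -5.59 -0.8 ] M [0.66  0.861 0.023]
```

Request:
send_rows --deltas '[1.2,0.04,-0.12,0,0,0,0,1.2,0,0,0,0,0,0,1.2,0,0,0,0,0,0]'

```text
time_s: 10.45
ee_pos: [0.5351, -0.1535, 0.0837]
tool_rot: [0.001, 0.782, 0.624, 0.0]
wrist_force: [0.3, 0.8, -0.9]
finger_gap: 0.0133
```

```bash
python3 st.py
```

```text
t 10.45 pos mm [ 535.1 -153.5   83.7] psi 77.18 tilt [ 0.001 -0.    -1.   ] j [-0.279  0.235 -0.278  1.057 -0.     1.515] gap 13.3
F [ 0.33  0.8  -0.93] Ftool [0.86 0.15 0.93] M [ 0.191 -0.019  0.064]
```

Request:
send_rows --deltas '[1.2,0,-0.015,0,0,0,0.08,1.2,0,-0.015,0,0,0,0.08,1.2,0,0,0,0,0,0,1.2,0,0,0,0,0,0]'

```text
time_s: 10.95
ee_pos: [0.5348, -0.1534, 0.0837]
tool_rot: [0.0, 0.829, 0.56, 0.0]
wrist_force: [1.1, 0.8, -0.9]
finger_gap: 0.0137
```

```bash
python3 st.py
```

```text
t 10.95 pos mm [ 534.8 -153.4   83.7] psi 68.07 tilt [ 0.001 -0.    -1.   ] j [-0.279  0.235 -0.278  1.057 -0.     1.674] gap 13.7
F [ 1.14  0.76 -0.87] Ftool [1.13 0.78 0.87] M [ 0.05  -0.327 -0.045]
```

Request:
send_rows --deltas '[1.2,0,-0.012,0,0,0,0.08,1.2,0,-0.012,0,0,0,0.08,1.2,0,0,0,0,0,0,1.2,0,0,0,0,0,0]'

```text
time_s: 11.45
ee_pos: [0.5345, -0.1533, 0.0837]
tool_rot: [0.0, 0.871, 0.492, 0.0]
wrist_force: [2.5, -0.2, -0.7]
finger_gap: 0.0134
```

```bash
python3 st.py
```

```text
t 11.45 pos mm [ 534.5 -153.3   83.7] psi 58.92 tilt [ 0.001 -0.    -1.   ] j [-0.279  0.234 -0.279  1.057 -0.     1.834] gap 13.4
F [ 2.49 -0.17 -0.74] Ftool [1.15 2.22 0.74] M [-0.066 -0.541 -0.007]
```

Request:
send_rows --deltas '[1.2,0,-0.012,0,0,0,0.08,1.2,0,-0.012,0,0,0,0.08,1.2,0,0,0,0,0,0,1.2,0,0,0,0,0,0]'

```text
time_s: 11.95
ee_pos: [0.5342, -0.1531, 0.0837]
tool_rot: [0.0, 0.907, 0.421, 0.0]
wrist_force: [3.6, -1.0, -1.0]
finger_gap: 0.0137
```

```bash
python3 st.py
```

```text
t 11.95 pos mm [ 534.2 -153.1   83.7] psi 49.76 tilt [ 0.001 -0.    -1.   ] j [-0.279  0.234 -0.279  1.057 -0.     1.994] gap 13.7
F [ 3.61 -0.99 -1.03] Ftool [1.58 3.4  1.03] M [-0.14  -0.759 -0.014]
```

Overcompensated slightly; ease y back and continue.

Request:
send_rows --deltas '[1.2,0.02,0.07,0,0,0,0.08,1.2,0,0,0,0,0,0.08,1.2,0,0,0,0,0,0,1.2,0,0,0,0,0,0]'

```text
time_s: 12.45
ee_pos: [0.5342, -0.1531, 0.0834]
tool_rot: [-0.0, 0.938, 0.347, -0.0]
wrist_force: [0.2, 1.4, 0.6]
finger_gap: 0.0135
```

```bash
python3 st.py
```

```text
t 12.45 pos mm [ 534.2 -153.1   83.4] psi 40.6 tilt [-0.001  0.    -1.   ] j [-0.279  0.235 -0.278  1.058  0.     2.154] gap 13.5
F [0.2  1.42 0.62] Ftool [ 1.08 -0.95 -0.62] M [ 0.284 -0.154 -0.04 ]
```

Request:
send_rows --deltas '[1.2,0,0,0,0,0,0.08,1.2,0,0,0,0,0,0.08,1.2,0,0,0,0,0,0,1.2,0,0,0,0,0,0]'

```text
time_s: 12.95
ee_pos: [0.534, -0.1529, 0.0833]
tool_rot: [-0.0, 0.963, 0.271, -0.0]
wrist_force: [-1.1, 1.9, 0.8]
finger_gap: 0.0136
```

```bash
python3 st.py
```

```text
t 12.95 pos mm [ 534.  -152.9   83.3] psi 31.44 tilt [-0.001  0.001 -1.   ] j [-0.279  0.235 -0.279  1.058  0.     2.314] gap 13.6
F [-1.11  1.91  0.82] Ftool [ 0.05 -2.21 -0.81] M [ 0.649  0.162 -0.031]
```

Request:
send_rows --deltas '[1.2,0,-0.03,0,0,0,0.08,1.2,0,-0.01,0,0,0,0.08,1.2,0,0,0,0,0,0,1.2,0,0,0,0,0,0]'

```text
time_s: 13.45
ee_pos: [0.5339, -0.1527, 0.0833]
tool_rot: [-0.0, 0.981, 0.193, -0.0]
wrist_force: [-1.4, 4.0, 1.5]
finger_gap: 0.0136
```

```bash
python3 st.py
```

```text
t 13.45 pos mm [ 533.9 -152.7   83.3] psi 22.27 tilt [-0.001  0.001 -1.   ] j [-0.279  0.234 -0.279  1.058  0.     2.474] gap 13.6
F [-1.4   4.02  1.48] Ftool [ 0.23 -4.25 -1.48] M [0.726 0.244 0.   ]
```

Request:
send_rows --deltas '[1.2,0,-0.01,0,0,0,0.08,1.2,0,-0.01,0,0,0,0.08,1.2,0,0,0,0,0,0,1.2,0,0,0,0,0,0]'

```text
time_s: 13.95
ee_pos: [0.5339, -0.1524, 0.0834]
tool_rot: [-0.0, 0.993, 0.114, -0.0]
wrist_force: [-2.5, 4.1, 2.1]
finger_gap: 0.0133
```

```bash
python3 st.py
```

```text
t 13.95 pos mm [ 533.9 -152.4   83.4] psi 13.11 tilt [-0.001  0.001 -1.   ] j [-0.278  0.234 -0.279  1.058  0.     2.634] gap 13.3
F [-2.48  4.1   2.13] Ftool [-1.49 -4.56 -2.12] M [0.993 0.549 0.02 ]
```

Request:
send_rows --deltas '[1.2,-0.03,-0.09,0,0,0,0,1.2,0,0,0,0,0,0,1.2,0,0,0,0,0,0]'

```text
time_s: 14.32
ee_pos: [0.5338, -0.1523, 0.0836]
tool_rot: [0.0, 0.994, 0.113, 0.0]
wrist_force: [-1.4, 1.0, 1.4]
finger_gap: 0.014
```

```bash
python3 st.py
```

```text
t 14.32 pos mm [ 533.8 -152.3   83.6] psi 13.01 tilt [ 0.    -0.001 -1.   ] j [-2.780e-01  2.330e-01 -2.800e-01  1.057e+00 -1.000e-03  2.637e+00] gap 14.0
F [-1.43  0.98  1.35] Ftool [-1.17 -1.27 -1.35] M [0.221 0.346 0.048]
```

Request:
send_rows --deltas '[1.2,0,-0.01,0,0,0,0.08,1.2,0,-0.01,0,0,0,0.08,1.2,0,0,0,0,0,0,1.2,0,0,0,0,0,0]'

```text
time_s: 14.82
ee_pos: [0.5338, -0.1519, 0.0837]
tool_rot: [0.0, 0.999, 0.034, 0.0]
wrist_force: [-1.5, 0.5, 3.2]
finger_gap: 0.0138
```

```bash
python3 st.py
```

```text
t 14.82 pos mm [ 533.8 -151.9   83.7] psi 3.89 tilt [ 0.    -0.001 -1.   ] j [-0.277  0.233 -0.281  1.057 -0.     2.797] gap 13.8
F [-1.46  0.48  3.18] Ftool [-1.42 -0.57 -3.18] M [ 0.142  0.326 -0.014]
```

Request:
send_rows --deltas '[1.2,0,-0.01,0,0,0,0.09,1.2,0,-0.01,0,0,0,0.08,1.2,0,0,0,0,0,0,1.2,0,0,0,0,0,0]'

```text
time_s: 15.32
ee_pos: [0.5338, -0.1517, 0.0838]
tool_rot: [0.0, 0.999, -0.051, 0.0]
wrist_force: [-2.0, -0.6, 3.6]
finger_gap: 0.0134
```

```bash
python3 st.py; cat > spring.py <<'E'
import numpy as np
k=7.;F=np.array([[-105,0],[105,110],[105,-110]]);S=np.array([[-85,120],[-85,-120]])
A=lambda p:np.r_[1,p]
def solve(e,W=30,hand=(0,0)):
    # board height h(x,y)=a.(1,x,y); foot compress=-h for fixed; e_i-h for screws ; hand up forces at screws
    act=[e[i]is not None for i in(0,1)]
    K=sum(k*np.outer(A(p),A(p)) for p in F).astype(float);b=np.zeros(3)
    # load: front 15 => cog x
    cx=(-105*15+105*(W-15))/W
    b-=W*np.array([1,cx,0])
    for i in (0,1):
        b+=hand[i]*A(S[i])
        if e[i] is not None: K+=k*np.outer(A(S[i]),A(S[i]));b+=k*e[i]*A(S[i])
    a=np.linalg.solve(K,b);h=lambda p:a@A(p)
    return [round(-k*h(p),2) for p in F],[None if e[i] is None else round(k*(e[i]-h(S[i])),2) for i in(0,1)],[round(h(s),2) for s in S]
h0=solve((None,None))[2];print(solve((None,None)))
for er in(1,1.5,2): print(er,solve((None,h0[1]+er)))
for el,er in((1,1),(1.5,1.5),(2,2),(1,2),(2.3,2.3)): print(el,er,solve((h0[0]+el,h0[1]+er)))
E
python3 spring.py
```

```text
t 15.32 pos mm [ 533.8 -151.7   83.8] psi -5.82 tilt [ 0. -0. -1.] j [-0.277  0.232 -0.281  1.057 -0.     2.967] gap 13.4
F [-1.96 -0.57  3.65] Ftool [-1.89  0.77 -3.65] M [ 0.049  0.351 -0.033]
([np.float64(15.0), np.float64(7.5), np.float64(7.5)], [None, None], [np.float64(-2.04), np.float64(-2.04)])
1 ([np.float64(12.38), np.float64(8.94), np.float64(5.78)], [None, np.float64(2.9)], [np.float64(-1.95), np.float64(-1.45)])
1.5 ([np.float64(11.07), np.float64(9.66), np.float64(4.92)], [None, np.float64(4.34)], [np.float64(-1.9), np.float64(-1.16)])
2 ([np.float64(9.76), np.float64(10.38), np.float64(4.06)], [None, np.float64(5.79)], [np.float64(-1.85), np.float64(-0.87)])
1 1 ([np.float64(10.21), np.float64(7.25), np.float64(7.25)], [np.float64(2.65), np.float64(2.65)], [np.float64(-1.42), np.float64(-1.42)])
1.5 1.5 ([np.float64(7.82), np.float64(7.12), np.float64(7.12)], [np.float64(3.97), np.float64(3.97)], [np.float64(-1.11), np.float64(-1.11)])
2 2 ([np.float64(5.42), np.float64(7.0), np.float64(7.0)], [np.float64(5.29), np.float64(5.29)], [np.float64(-0.8), np.float64(-0.8)])
1 2 ([np.float64(7.82), np.float64(8.87), np.float64(5.38)], [np.float64(2.37), np.float64(5.57)], [np.float64(-1.38), np.float64(-0.84)])
2.3 2.3 ([np.float64(3.99), np.float64(6.92), np.float64(6.92)], [np.float64(6.09), np.float64(6.09)], [np.float64(-0.61), np.float64(-0.61)])
```

```bash
cat > avg.py <<'E'
from cell import r
import numpy as np
F=[];M=[]
for i in range(8):
    r.get_image("top");o=r.get_obs();F.append(o["wrist_force"]);M.append(o["moment"])
print("t",o["time_s"],"F",np.mean(F,0).round(2),"sd",np.std(F,0).round(2),"M",np.mean(M,0).round(3))
E
python3 avg.py
```

```text
t 15.725 F [-1.98  0.4   4.83] sd [0.37 0.53 0.45] M [0.013 0.402 0.03 ]
```

Request:
send_rows --deltas '[2,0,0,0,0,0,0,3,0,0,0,0,0,0,4,0,0,0,0,0,0,4,0,0,0,0,0,0,4,0,0,-2,0,0,0,4,0,0,-4,0,0,0,4,0,0,-4,0,0,0]'

```text
time_s: 16.6
ee_pos: [0.5334, -0.1515, 0.1843]
tool_rot: [-0.0, 0.999, -0.052, -0.0]
wrist_force: [0.1, -0.1, 0.3]
finger_gap: 0.04
```

```bash
python3 avg.py; python3 st.py 481 82 175 42
```

```text
t 17.0 F [0.22 0.12 0.52] sd [0.44 0.41 1.72] M [-0.005 -0.013  0.006]
t 17.0 pos mm [ 533.  -151.3  182.1] psi -5.91 tilt [-0.002  0.001 -1.   ] j [-0.277  0.19  -0.113  1.27   0.     2.968] gap 39.9
F [-0.45 -0.63 -0.46] Ftool [-0.38  0.67  0.46] M [-0.04   0.025  0.013]
delta tool mm [ -75.7 -226.7    7.3]
dturn about tool z (rad) -0.836
```

```bash
python3 - <<'E'
from cell import r
from m import *
for i in range(3):
    d=r.get_image("top")
    try: measure(d)
    except Exception as e: print(e)
d=r.get_image("scene");np.savez("scene2.npz",**d);P=cloud(d)
for f in ("scene0.npz","scene2.npz"):
    P=cloud(load(f));u,v=374,207
    k=np.zeros((400,640),bool);k[v-14:v+12,u-14:u+15]=1
    h=k&(P[...,2]>.07)&(P[...,2]<.1);p=P[h]*1000;e=np.linalg.eigh(np.cov(p[:,:2].T));print(len(p),p.mean(0).round(1),np.degrees(np.arctan2(e[1][1,1],e[1][0,1])))
cv2.imwrite("pics/top2.png",r.get_image("top")["pixels"][:,:,::-1])
E
```

```text
board ((594.2053833007812, -15.03509521484375), (266.6334533691406, 301.7113342285156), 13.397222518920898)
yaw 13.397224
l pred axis [483.7  82. ]
  dark 79 [478.8  80.4] len,wid [39.1 12.3] ang -138.5
  depth 100 [480.6  81.3] [47.  14.1] -138.0 0.08855398430628084
r pred axis [ 539.3 -151.5]
  dark 562 [ 541.2 -152.4] len,wid [71.3 57.9] ang -154.7
  depth 34 [ 521.9 -147. ] [20.4 11.3] -173.8 0.08796663394644061
board ((594.2647705078125, -15.103530883789062), (266.622802734375, 301.30352783203125), 13.266002655029297)
yaw 13.265999
l pred axis [484.   82.2]
  dark 79 [478.9  80.5] len,wid [39.5 12.1] ang -137.8
  depth 99 [480.4  81.2] [46.6 14.1] -137.8 0.08818313268278632
r pred axis [ 539.1 -151.4]
  dark 560 [ 541.3 -152.4] len,wid [71.2 57.9] ang -154.8
  depth 34 [ 522.5 -146.9] [20.8 11. ] -173.0 0.08779112069923606
board ((594.232177734375, -15.1112060546875), (266.6899108886719, 301.30352783203125), 13.266002655029297)
yaw 13.266003
l pred axis [484.   82.2]
  dark 80 [479.   80.5] len,wid [39.5 12.3] ang -137.7
  depth 99 [480.8  81.5] [46.6 14.1] -137.8 0.0883252424437966
r pred axis [ 539.  -151.4]
  dark 561 [ 541.3 -152.4] len,wid [71.3 57.8] ang -154.2
  depth 34 [ 522.4 -146.9] [21.  11.2] -174.7 0.08822816439670654
70 [484.6  84.9  86.3] -139.50914603206076
72 [485.2  85.1  86.5] -139.67465802670466
```

View pics/top2.png

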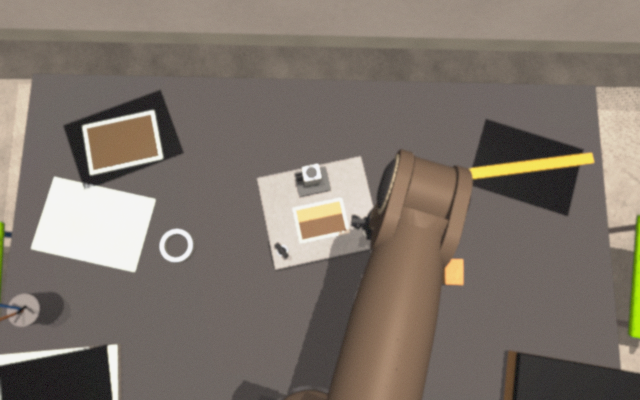

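The top view shows the gripper clear of the right knob, the stand unmoved and the left knob at (282,250). Now to the left knob.

Request:
send_rows --deltas '[4,-1.5,-4.5,0,0,0,0,4,-1.5,-4.5,0,0,0,0,4,-1.5,-4.5,0,0,0,0,4,-1.5,-4.5,0,0,0,0,4,-1.6,-4.6,0,0,0,0,4,0,0,0,0,0,-0.18,4,0,0,0,0,0,-0.18,4,0,0,0,0,0,-0.18]'

```text
time_s: 18.25
ee_pos: [0.4739, 0.0105, 0.186]
tool_rot: [-0.026, 0.964, 0.265, 0.007]
wrist_force: [0.4, -0.0, -0.5]
finger_gap: 0.04
```

Request:
send_rows --deltas '[4,0,0,0,0,0,-0.18,4,0,0,0,0,0,-0.18,4,0,0,0,0,0,-0.18,4,0,0,0,0,0,-0.18,4,0,0,0,0,0,-0.18,4,0,0,0,0,0,-0.18,4,0,0,0,0,0,-0.18,4,0,0,0,0,0,-0.18]'

```text
time_s: 19.25
ee_pos: [0.4739, 0.0104, 0.1859]
tool_rot: [-0.015, 0.55, 0.835, 0.023]
wrist_force: [0.5, 0.3, 0.2]
finger_gap: 0.0401
```

Request:
send_rows --deltas '[4,0,0,0,0,0,-0.18,4,0,0,0,0,0,-0.18,4,0,0,0,0,0,-0.18,4,0,0,0,0,0,-0.18,4,0,0,0,0,0,-0.18,4,0,0,0,0,0,-0.18,4,0,0,0,0,0,-0.18,4,0,0,0,0,0,-0.18]'

```text
time_s: 20.25
ee_pos: [0.474, 0.0104, 0.186]
tool_rot: [0.004, -0.137, 0.99, 0.027]
wrist_force: [0.2, -0.4, 0.5]
finger_gap: 0.0399
```

Request:
send_rows --deltas '[4,0,0,0,0,0,-0.18,4,0,0,0,0,0,-0.18,4,0,0,0,0,0,-0.18,4,0,0,0,0,0,0]'

```text
time_s: 20.75
ee_pos: [0.474, 0.0103, 0.1859]
tool_rot: [0.011, -0.393, 0.919, 0.025]
wrist_force: [0.4, -0.5, -0.3]
finger_gap: 0.04
```

```bash
python3 st.py 480.4 81.5 83.5 222
```

```text
t 20.75 pos mm [474.   10.3 185.9] psi -133.76 tilt [-0.     0.054 -0.999] j [-0.01   0.038 -0.277  1.256  0.054 -0.818] gap 40.0
F [ 0.42 -0.52 -0.35] Ftool [ 0.09 -0.68  0.32] M [-0.06   0.022 -0.018]
delta tool mm [-51.8  40.7 106.1]
dturn about tool z (rad) 0.074
```

Request:
send_rows --deltas '[4,0,0,0,0.037,0.039,0.074,4,0,0,0,0,0,0,4,-2.6,2.4,0,0,0,0,4,-2.6,2.4,0,0,0,0,4,0,0,0,0,0,0]'

```text
time_s: 21.38
ee_pos: [0.4806, 0.0823, 0.1857]
tool_rot: [-0.001, -0.361, 0.933, 0.001]
wrist_force: [-0.7, -0.5, -0.7]
finger_gap: 0.0402
```

```bash
python3 st.py 480.4 81.5 83.5 222
```

```text
t 21.38 pos mm [480.6  82.3 185.7] psi -137.7 tilt [-0.003  0.001 -1.   ] j [ 0.169  0.065 -0.248  1.26   0.002 -0.57 ] gap 40.2
F [-0.72 -0.46 -0.69] Ftool [0.84 0.14 0.7 ] M [ 0.017 -0.015  0.007]
delta tool mm [  0.6  -0.7 102.2]
dturn about tool z (rad) 0.005
```

Request:
send_rows --deltas '[4,0.04,-0.06,3,0,0,0,4,0,0,3,0,0,0,4,0,0,2.5,0,0,0,4,0,0,1.7,0,0,0,2.5,0,0,0,0,0,0,2.0,0,0,0,0,0,0,1.8,0,0,0,0,0,0]'

```text
time_s: 22.25
ee_pos: [0.481, 0.0799, 0.0848]
tool_rot: [-0.0, -0.359, 0.933, 0.0]
wrist_force: [-0.4, -0.3, 0.4]
finger_gap: 0.0177
```

```bash
python3 st.py 480.4 81.5 83.5 222; python3 - <<'E'
from cell import r
import cv2
d=r.get_image("scene")
cv2.imwrite("pics/scene3.png",cv2.resize(d["pixels"][120:260,260:440,::-1],None,fx=4,fy=4,interpolation=2))
E
```

```text
t 22.25 pos mm [481.   79.9  84.8] psi -137.86 tilt [-0.001  0.    -1.   ] j [ 0.164  0.112 -0.424  1.035  0.    -0.571] gap 17.7
F [-0.45 -0.26  0.44] Ftool [ 0.51  0.11 -0.44] M [-0.03  -0.025 -0.027]
delta tool mm [-0.6  1.6  1.3]
dturn about tool z (rad) 0.002
```

View pics/scene3.png

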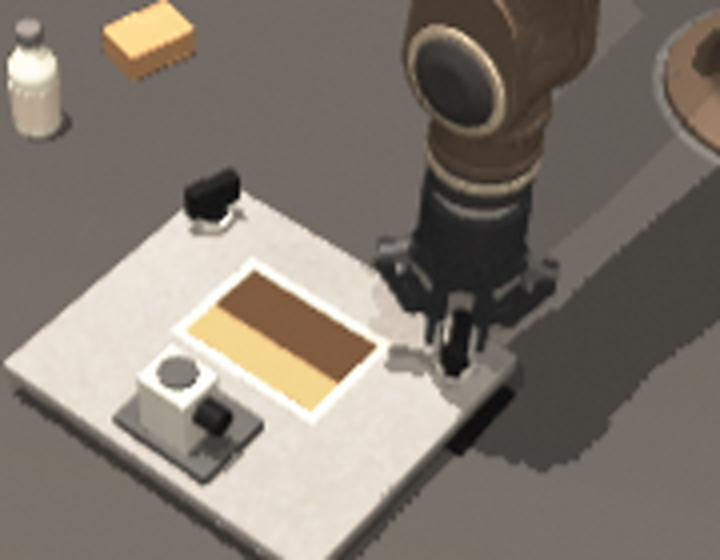

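The scene view shows the jaws around the left knob near crop (458,335), not yet touching. I'll centre and close.

Request:
send_rows --deltas '[1.8,-0.06,0.12,0.1,0,0,0,1.6,0,0,0,0,0,0,1.5,0,0,0,0,0,0]'

```text
time_s: 22.68
ee_pos: [0.4801, 0.0814, 0.0828]
tool_rot: [-0.001, -0.36, 0.933, 0.0]
wrist_force: [-0.1, 0.3, 0.6]
finger_gap: 0.0149
```

```bash
python3 st.py 480.4 81.5 83.5 222
```

```text
t 22.68 pos mm [480.1  81.4  82.8] psi -137.83 tilt [-0.002 -0.    -1.   ] j [ 0.168  0.113 -0.428  1.033  0.    -0.568] gap 14.9
F [-0.11  0.31  0.55] Ftool [-0.13  0.3  -0.55] M [ 0.016 -0.028 -0.027]
delta tool mm [-0.3 -0.1 -0.7]
dturn about tool z (rad) 0.003
```

Request:
send_rows --deltas '[1.4,0,0,0,0,0,0,1.3,0,0,0,0,0,0,1.2,0,0,0,0,0,0]'

```text
time_s: 23.05
ee_pos: [0.48, 0.0815, 0.0828]
tool_rot: [-0.001, -0.36, 0.933, 0.001]
wrist_force: [-0.6, 2.0, 1.0]
finger_gap: 0.0136
```

```bash
python3 st.py 480.4 81.5 83.5 222
```

```text
t 23.05 pos mm [480.   81.5  82.8] psi -137.84 tilt [-0.003  0.    -1.   ] j [ 1.680e-01  1.130e-01 -4.280e-01  1.033e+00  1.000e-03 -5.680e-01] gap 13.6
F [-0.57  1.96  1.03] Ftool [-0.89  1.84 -1.03] M [ 0.302  0.217 -0.094]
delta tool mm [-0.3 -0.2 -0.7]
dturn about tool z (rad) 0.003
```

Request:
send_rows --deltas '[1.2,0,0.03,-0.03,0,0,0,1.2,0,0,0,0,0,0]'

```text
time_s: 23.3
ee_pos: [0.48, 0.0815, 0.083]
tool_rot: [-0.001, -0.36, 0.933, 0.0]
wrist_force: [0.8, 1.1, -0.0]
finger_gap: 0.0138
```

```bash
python3 avg.py
```

```text
t 23.7 F [ 0.7   0.28 -0.81] sd [0.54 0.34 0.56] M [ 0.064 -0.157 -0.054]
```

Request:
send_rows --deltas '[1.2,0,0,0,0,0,0.08,1.2,0,0,0,0,0,0.08,1.2,0,0,0,0,0,0]'

```text
time_s: 24.08
ee_pos: [0.48, 0.0815, 0.0831]
tool_rot: [-0.001, -0.284, 0.959, 0.0]
wrist_force: [0.7, 0.2, -1.1]
finger_gap: 0.0135
```

```bash
python3 avg.py; python3 st.py|head -1
```

```text
t 24.475 F [ 0.9   0.07 -1.41] sd [0.55 0.45 0.71] M [ 0.046 -0.235 -0.035]
t 24.48 pos mm [480.   81.5  83.1] psi -146.99 tilt [-0.002 -0.    -1.   ] j [ 0.168  0.113 -0.427  1.033  0.    -0.408] gap 13.8
```

```bash
sed -i 's/range(8)/range(5)/' avg.py
```

Request:
send_rows --deltas '[1.2,0,0,0.02,0,0,0.08,1.2,0,0,0,0,0,0.08,1.2,0,0,0,0,0,0]'

```text
time_s: 24.85
ee_pos: [0.4799, 0.0816, 0.083]
tool_rot: [-0.001, -0.207, 0.978, 0.0]
wrist_force: [0.1, 1.2, -0.2]
finger_gap: 0.0136
```

```bash
python3 avg.py; python3 st.py|head -1
```

```text
t 25.1 F [ 0.69  0.81 -0.44] sd [0.44 0.45 0.34] M [ 0.149 -0.128 -0.033]
t 25.1 pos mm [479.9  81.6  82.9] psi -156.13 tilt [-0.002  0.    -1.   ] j [ 1.680e-01  1.130e-01 -4.280e-01  1.033e+00  1.000e-03 -2.480e-01] gap 13.7
```

Request:
send_rows --deltas '[1.2,0,0,0,0,0,0.08,1.2,0,0,0,0,0,0.08,1.2,0,0,0,0,0,0]'

```text
time_s: 25.48
ee_pos: [0.4799, 0.0817, 0.083]
tool_rot: [-0.001, -0.128, 0.992, 0.0]
wrist_force: [-0.1, 2.1, 0.3]
finger_gap: 0.0141
```

```bash
python3 avg.py; python3 st.py|head -1
```

```text
t 25.725 F [0.03 1.67 0.49] sd [0.7  0.38 0.59] M [ 0.351 -0.052 -0.032]
t 25.73 pos mm [479.9  81.7  82.9] psi -165.29 tilt [-0.003  0.    -1.   ] j [ 1.680e-01  1.130e-01 -4.280e-01  1.033e+00  1.000e-03 -8.900e-02] gap 13.5
```

Request:
send_rows --deltas '[1.2,0,0.04,0,0,0,0.08,1.2,0,0,0,0,0,0.08,1.2,0,0,0,0,0,0]'

```text
time_s: 26.1
ee_pos: [0.4799, 0.0818, 0.0829]
tool_rot: [-0.001, -0.048, 0.999, -0.0]
wrist_force: [0.6, 0.1, 0.0]
finger_gap: 0.0138
```

```bash
python3 avg.py; python3 st.py|head -1
```

```text
t 26.35 F [0.27 0.62 0.02] sd [0.31 0.18 0.49] M [ 0.123 -0.144 -0.031]
t 26.35 pos mm [479.8  81.8  82.9] psi -174.47 tilt [-0.002 -0.    -1.   ] j [ 0.169  0.113 -0.428  1.033  0.     0.072] gap 13.7
```

Request:
send_rows --deltas '[1.2,0,0,0,0,0,0.06,1.2,0,0,0,0,0,0.06,1.2,0,0,0,0,0,0]'

```text
time_s: 26.72
ee_pos: [0.4799, 0.0819, 0.0829]
tool_rot: [-0.001, 0.012, 1.0, -0.0]
wrist_force: [0.3, 0.5, 0.5]
finger_gap: 0.0138
```

```bash
python3 avg.py; python3 st.py|head -1
```

```text
t 26.975 F [0.5  0.31 0.07] sd [0.25 0.59 0.58] M [ 0.071 -0.181 -0.044]
t 26.98 pos mm [479.9  81.9  82.9] psi 178.65 tilt [-0.002 -0.    -1.   ] j [ 0.169  0.113 -0.428  1.033  0.     0.192] gap 13.6
```

Request:
send_rows --deltas '[1.2,0,0,0,0,0,0.08,1.2,0,0,0,0,0,0.08,1.2,0,0,0,0,0,0]'

```text
time_s: 27.35
ee_pos: [0.4799, 0.082, 0.083]
tool_rot: [-0.001, 0.091, 0.996, -0.0]
wrist_force: [0.2, 0.9, 1.0]
finger_gap: 0.0136
```

```bash
python3 avg.py; python3 st.py|head -1
```

```text
t 27.6 F [0.19 0.39 1.42] sd [0.29 0.32 0.31] M [ 0.091 -0.129 -0.061]
t 27.6 pos mm [479.9  82.   83. ] psi 169.5 tilt [-0.002  0.    -1.   ] j [ 0.169  0.113 -0.428  1.033  0.     0.352] gap 13.7
```

Request:
send_rows --deltas '[1.2,0,0,0,0,0,0.08,1.2,0,0,0,0,0,0.08,1.2,0,0,0,0,0,0]'

```text
time_s: 27.98
ee_pos: [0.4799, 0.082, 0.0831]
tool_rot: [-0.001, 0.171, 0.985, -0.0]
wrist_force: [0.3, 0.4, 3.1]
finger_gap: 0.0132
```

```bash
python3 avg.py; python3 st.py|head -1
```

```text
t 28.225 F [0.54 1.25 3.32] sd [0.33 0.34 0.28] M [ 0.207 -0.087 -0.014]
t 28.23 pos mm [479.9  82.   83. ] psi 160.33 tilt [-0.002  0.    -1.   ] j [ 1.690e-01  1.130e-01 -4.280e-01  1.033e+00  1.000e-03  5.120e-01] gap 13.6
```

Request:
send_rows --deltas '[1.2,0,0.02,0,0,0,0.08,1.2,0,0,0,0,0,0.07,1.2,0,0,0,0,0,0.07,1.2,0,0,0,0,0,0]'

```text
time_s: 28.72
ee_pos: [0.4801, 0.0821, 0.0832]
tool_rot: [-0.001, 0.278, 0.96, -0.0]
wrist_force: [0.5, 0.3, 5.7]
finger_gap: 0.0136
```

```bash
python3 avg.py; python3 st.py
```

```text
t 28.975 F [-0.54  0.81  5.13] sd [0.66 0.62 0.39] M [ 0.138  0.019 -0.06 ]
t 28.98 pos mm [480.1  82.1  83.3] psi 147.7 tilt [-0.002  0.    -1.   ] j [ 0.169  0.113 -0.427  1.033  0.     0.733] gap 13.5
F [0.14 0.63 4.85] Ftool [ 0.23  0.6  -4.85] M [ 0.158 -0.022 -0.085]
```

Request:
send_rows --deltas '[2,0,0,0,0,0,0,3,0,0,0,0,0,0,4,0,0,0,0,0,0,4,0,0,0,0,0,0,4,0,0,-2,0,0,0,4,0,0,-4,0,0,0,4,0,0,-5,0,0,0,4,0,0,-5,0,0,0]'

```text
time_s: 29.98
ee_pos: [0.48, 0.0821, 0.2443]
tool_rot: [-0.001, 0.278, 0.96, -0.0]
wrist_force: [0.5, 0.9, -0.5]
finger_gap: 0.0401
```

```bash
python3 avg.py; python3 st.py; python3 - <<'E'
from cell import r
from m import *
d=r.get_image("scene");cv2.imwrite("pics/scene4.png",d["pixels"][:,:,::-1])
P=cloud(d);P0=cloud(load("scene0.npz"))
for nm,s in dict(front_l=(slice(200,215),slice(350,362)),midR=(slice(215,235),slice(275,290)),col=(slice(212,216),slice(299,309))).items(): print(nm,np.median(P0[s][...,2]).round(4),np.median(P[s][...,2]).round(4))
t=r.get_image("top");cv2.imwrite("pics/top4.png",t["pixels"][:,:,::-1])
try: measure(t)
except Exception as e: print(e)
E
```

```text
t 30.225 F [0.22 0.04 0.44] sd [0.8  0.35 2.25] M [ 0.011 -0.011  0.022]
t 30.23 pos mm [480.2  82.1 242.4] psi 147.67 tilt [-0.003 -0.    -1.   ] j [ 0.169  0.056 -0.133  1.384  0.     0.733] gap 40.3
F [-0.44 -0.53 -0.76] Ftool [ 0.08 -0.68  0.76] M [0.022 0.007 0.014]
front_l 0.0411 0.042
midR 0.0382 0.0383
col 0.1174 0.1168
board ((594.3561401367188, -16.139678955078125), (266.81884765625, 299.24420166015625), 13.459670066833496)
yaw 13.459671
l pred axis [483.8  80.8]
  dark 217 [477.   70.5] len,wid [80.1 23.7] ang -175.7
  depth 0 [nan nan] [nan nan] nan nan
r pred axis [ 539.6 -152.6]
  dark 86 [ 532.7 -148. ] len,wid [40.2 13.3] ang 172.1
  depth 104 [ 535.5 -150.3] [46.5 15.4] 174.1 0.08803130544009971
  avg = a.mean(axis, **keepdims_kw)
  ret = um.true_divide(
m.py:22: RuntimeWarning: Degrees of freedom <= 0 for slice
  h=k&(z>.07)&(z<.1);pp=P[h][:,:2]*1000;ev=np.linalg.eigh(np.cov(pp.T))
  c *= np.true_divide(1, fact)
  c *= np.true_divide(1, fact)
m.py:23: RuntimeWarning: Mean of empty slice.
  print("  depth",len(pp),pp.mean(0).round(1),np.sqrt(12*ev[0][::-1]).round(1),np.degrees(np.arctan2(ev[1][1,1],ev[1][0,1])).round(1),np.median(P[h][:,2]))
  return _methods._mean(a, axis=axis, dtype=dtype,
  ret = ret.dtype.type(ret / rcount)
```

View pics/scene4.png

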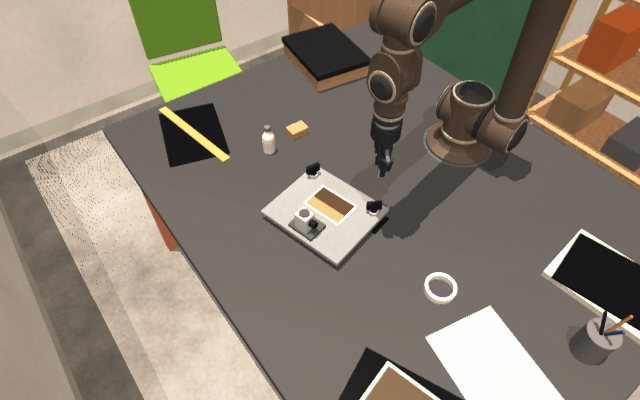

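View pics/top4.png

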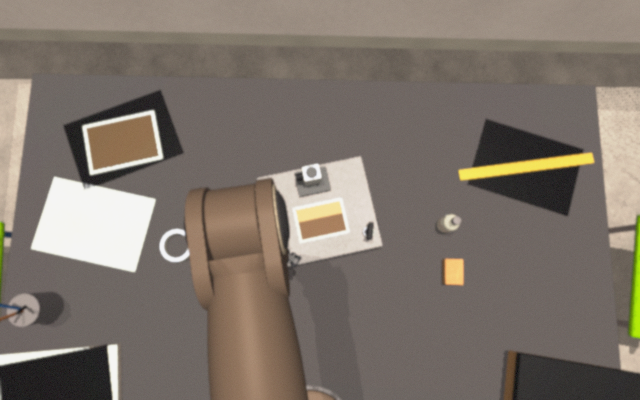

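The scene view shows the arm clear of the left knob at (374,207), with the tape, box and bottle where they were. The top view shows the right knob at (369,231), still at the angle I left it.

```bash
python3 -c "
from cell import r
print(r.hand_in())"
```

```text
the job is handed in; nothing more can be done
None
```

I turned both knobs clockwise until each screw foot bore on its card, then let go and handed the job in at about 30 s.

| Knob | Total turn | First touch (from the wrist force) | Past touch | Vertical force on the hand at the end |
|---|---|---|---|---|
| Right | 2.97 rad | about 2.45 rad | about 1.4–1.8 mm | 4.8 N |
| Left | 1.30 rad | about 0.80 rad | about 1.5 mm | 5.1 N |

**What the checks showed:**
- **Stand:** the right knob's position had not changed, and the board's fitted centre was within about 1 mm of the start. That last fit was made with the arm covering part of the board.
- **Board height:** the front left of the board sits about 0.9 mm higher than at the start. A simple spring model of the five feet gives the same rise, with all five loaded and the front foot at about 8 N.
- **Knob angles:** the right knob stayed at the angle I left it. The arm hid the left knob from the top camera, so I did not measure its final angle.
- **Bystanders:** the tape, box and bottle look unmoved in the last pictures.

**Less certain:**
- **Right touch point:** while I turned the right knob, sideways forces of up to about 6 N blurred the vertical reading. The hand was also lifting the board by about 0.9 N. Its touch point is therefore good to only about 0.3 mm.
- **Foot loads:** I inferred these from the turns and the spring model, not from direct measurement.

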